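Take the mirror and the shoe horn off their hooks and stand them in the caddy

TASK

Lift the steel mirror and the grey shoe horn up and off their hooks on the rack and stand them upright, feet right down, in the wooden caddy: the mirror in its wide pocket and the shoe horn in its narrow pocket, in either order. Do not drop either of them on the shelf, leave the clothes brush hanging on its hook, and leave the atomiser, the cufflink box and the ring dish undisturbed.

Things in the scene. Friction and masses are not known exactly. Their poses are not given: they have to be found in the camera images.
- shelf: White laminate cubby shelf, 420 (x) by 800 (y) by 80 mm high, fixed, two clear acrylic drawers inside it that stay shut. Its flat top is at world z=0.080 and carries all the other things. Origin: centre of its underside, on the table.
- rack: Fixed rack. Origin: shelf top, below the middle hook's seat; z up, front to -x. Three brass hooks at y=-85, 0, 85 mm point to -x from a rail (x=30..40, z=182..206). Above them a hat grid of four 8 mm bars along y (x=-24, -2, 20, 42; z=255; y=-150..150) stops the gripper coming straight down: reach in below the lips, tilted, from the front. 12 mm posts at x=42, y=+-150. Open behind.
- hook0 (a point): Hook seat (top of the strip, where an item hangs) at rack y=-85, 199 mm above the shelf top. Each hook is a level strip 8 mm wide (y) and 5 thick, ending 18 mm in front of the seat in a lip (4 mm thick) that rises 10 mm above the strip. Which item hangs where varies.
- hook1 (a point): Hook seat at rack y=0. To come off, an item must rise more than 10 but not more than 27 mm above its hanging height, then move to -x by over 25 mm.
- hook2 (a point): Hook seat at rack y=+85.
- mirror: Small steel hand mirror, 180 g, 10 mm thick. Hangs by a hole in its handle. Origin: middle of the hole's top edge, on the hook; z up, y across, x through the thickness, front to -x. Handle top z=+8, foot z=-184. Handle 28 mm wide, sides parallel, z=+8 to -122; hole 18 wide, z=0 to -32; mirror plate 56 wide, z=-122 to -184, lower edge rounded, so it leans in the pocket.
- shoe_horn: Matte grey plastic shoe horn, 70 g. Hangs by a hole in its handle. Origin: middle of the hole's top edge, on the hook; z up, y across, x through the thickness, front to -x. Handle top z=+8, foot z=-184. Handle 34 mm wide, 10 thick, sides parallel, z=+8 to -122; hole 20 wide, z=0 to -32; below it a gutter-shaped blade 37 wide, 10 deep.
- mirror_grip (a point): On the mirror's handle, on its midline 105 mm below the hook seat: a good place to grip across the 28 mm width near the fingertips, with the tool tilted about 40 degrees (pointing to the rack and down), so that the palm clears the handle and the hook.
- shoe_horn_grip (a point): The same point on the shoe horn (105 mm below the hook seat), to grip across the 34 mm width.
- mirror_foot (a point): Middle of the mirror's lower end (z=-184).
- shoe_horn_foot (a point): Middle of the shoe horn's lower end (z=-184).
- brush: Clothes brush, dark wood, pale bristles to the front; it stays on its hook. Hangs by a hole in its handle. Origin: middle of the hole's top edge, on the hook; z up, y across, x through the thickness, front to -x. Handle top z=+8, foot z=-184. Handle 30 mm wide, 10 thick; head 40 wide, 22 deep.
- caddy: Fixed wooden caddy, 30 mm (x) by 144 (y), rim 55 mm above the shelf top, on a foot plate 70 by 160 by 5. Origin: centre of its underside, z up. Two open pockets along y, each 20 mm across (x), 50 deep: the wide one (68 mm along y) for the mirror, the narrow one (46) for the shoe horn; a 20 mm block between, outer walls 5.
- mirror_pocket (a point): Centre of the wide pocket's floor (50 mm below the rim), in the caddy at y=-33.
- horn_pocket (a point): Centre of the narrow pocket's floor (50 mm below the rim), in the caddy at y=+44.
- cufflink_box: Dark wooden cufflink box with a brass swivel latch, 72 by 92 by 49 mm high, loose. Origin: centre of its underside.
- atomiser: Amber glass perfume atomiser, 36 by 36 mm, with a black round pump cap, 80 mm high in all, loose, easily tipped. Origin: centre of its underside.
- ring_dish: Jade-green ceramic ring dish, 72 mm across, 17 mm high, loose. Origin: centre of its underside.
Things that resemble listed ones, but are neither listed nor needed, are in the scene too. What is shaped like the mirror but blue or purple is not meant.

How it is judged:
By the outcome, as a careful person would: the job done as asked, in the order asked, and still so for the second after the job is handed in, with the robot touching nothing.
It also fails if it takes over 67 s, if anything falls off the work surface, if the arm or the gripper's body presses on something with over 40 N, if the wrist force passes 120 N, or if a joint passes its speed limit or range.

ROBOT

A 6-joint arm with a two-finger parallel gripper is mounted at the origin on the work surface. World frame = base frame: x ahead of the robot, y to its left, z up, the work surface at z = 0. Lengths are in m, angles in rad, forces in N, time in s.
With the tool pointing down it reaches from about 0.35 to 0.975 m from the base axis. Payload 4.9 kg.
Tool frame: the origin (TCP) lies on the centre line of the jaws, within the pads' length; the fingertips stand manip.tcp_to_tips ahead of it and the grasp point (between the pads) is the TCP (manip.tcp_to_tips is the distance from the TCP to the fingertips, in m); y points along the fingers, z is the direction in which the jaws open and shut, and the axes are right-handed (so a half turn about y gives the same grasp; the last joint's range is limited). The gripper opens to 85 mm and grips with 20 to 120 N. Pads are 22 mm wide; open, the fingers measure 114 mm over their backs; the gripper's body (76 mm by 85 mm) begins 54 mm behind the grasp point. The pads swing forward as they close: fully open they stand 13 mm farther back than shut.
Start: joints at [1.133, 0.053, 1.613, -0, 1.476, -0.119], TCP at [0.196, 0.593, 0.25] pointing down, gripper open.
Joint ranges: [-3.01, 3.01], [-1.01, 2.22], [0.06, 2.58], [-1.02, 4.17], [0.09, 2.62], [-3.14, 3.14]. Speed limits (rad/s): [2.57, 2.57, 3.14, 3.14, 3.14, 3.14].

INTERFACE

Orientations are given as a unit quaternion [w, x, y, z].
In Python, from plant import manip gives the robot as it stands.
- The arm moves only by the tool apply_moves, never from a script. Its argument "moves" is a list of rows, each a list of 7 numbers: the gripper's target within -1 to 1 (shut at 1, half-way at 0, fully open at -1), then the shift along the tool's x, y, z in mm, then the turn, a rotation vector about the tool's x, y, z in degrees. A call has 1 to 20 rows; each row shifts and turns the commanded pose from where the row before left it, along the tool's axes as they then stand; what a row does not reach is not made up. A row lasts 1/10 s, in which the tool goes at most 50 mm and 8.59 degrees, less where a joint would pass 70% of its speed; a pose out of reach is approached as far as the arm can. A call with a gripper value outside its range is refused whole. The fingers move at their own pace and stop on an object; the grip force is fixed at half the most. Time passes only in rows, so rows that do not move let the fingers close. It gives the time, the measured TCP pose, the force and the opening at its end, in the units of the state.
- manip.state(): the state, without advancing time (a new reading comes with each control period).
- manip.grab_frame(name): name is "scene" or "top" or "wrist"; returns the picture (480x640x3 uint8, blue, green, red); there is no depth.
- manip.calibration(name): a dict with "mtx" (3x3 intrinsics, pixels), "distortion" ([k1, k2, p1, p2, k3] as OpenCV has them; the pictures are not rectified), "T" (4x4, takes a point from camera to world coordinates); the wrist camera has in their place "T_tool_cam" (4x4, takes a point from camera to tool coordinates, whose origin is the TCP and whose axes are the tool frame's). Camera axes: x right, y down, z forward; pixel columns grow to the right and rows downward; lengths in m; the calibration is good to about 2 mm. A picture is of the moment at which its call begins: read the wrist's pose just before it. calibration takes no time and is no camera call.
- manip.job_done(): hands the job in, once; it reports no verdict.
The state is a dict: "time": time; "joint_pos": joint angles; "joint_vel": joint speeds; "joint_efforts": joint torques, N m; "tool_pos": TCP position; "tool_rot": TCP orientation; "contact_force": force on the tool from outside, world axes, zero at the start; "ft_torque": the same for the moment, N m; "gripper_width": opening from 0.0 (shut) to 1.0 (fully open).
Only numpy, scipy, OpenCV 4.12 (cv2) and the standard library are available. Lean on these libraries where they do the work, as an engineer would, in place of code of your own. Each camera call takes 0.05 s, during which the arm holds its last target. There are 200 camera calls.

## Working session

There is one attempt and no reset: what is moved stays moved. The work goes in short steps, Python scripts to look and compute and a tool call to move; the robot and the scene stay as the last step left them, time stands still between calls to the robot, and variables do not carry over. Pictures are saved under pics/ and viewed, about 8 in all and at most 12, crops included, and the job is handed in when it is done.

Besides the shell and the picture viewer there is one more tool, called after "Emit:" as a command line: name --pt "numbers of a row" for each row, then --argument value for the rest. apply_moves: Moves the arm, as the interface text tells. Its arguments: {"type":"object","properties":{"moves":{"type":"array","items":{"type":"array","items":{"type":"number"}}}},"required":["moves"]}

```bash
mkdir -p pics; ls; python3 - <<'E'
from plant import manip
import cv2,numpy as np
s=manip.state();print(s['tool_pos'],s['tool_rot'],s['gripper_width'],manip.tcp_to_tips,s['time'])
for n in("scene","top"):
    cv2.imwrite(f"pics/{n}0.png",manip.grab_frame(n))
    c=manip.calibration(n);print(n,np.round(c['mtx'],1).tolist(),c['distortion'],np.round(c['T'],3).tolist())
print(manip.calibration('wrist'))
E
```

```text
pics
[0.19564881 0.59298256 0.24907797] [-0.69746054  0.6988219  -0.11243826  0.11204634] 0.9977551107016972 0.019 0.0
scene [[488.4, 0.0, 328.2], [0.0, 488.4, 233.6], [0.0, 0.0, 1.0]] [0.00697293 0.         0.         0.         0.        ] [[0.702, 0.596, -0.39, 0.868], [0.712, -0.578, 0.399, -0.301], [0.013, -0.558, -0.83, 0.929], [0.0, 0.0, 0.0, 1.0]]
top [[493.6, 0.0, 323.1], [0.0, 493.6, 250.4], [0.0, 0.0, 1.0]] [-0.02423481  0.          0.          0.          0.        ] [[-0.013, -0.997, 0.078, 0.438], [-1.0, 0.013, -0.005, 0.033], [0.004, -0.078, -0.997, 0.973], [0.0, 0.0, 0.0, 1.0]]
{'mtx': array([[373.47271173,   0.        , 314.96472015],
       [  0.        , 373.47271173, 237.6249585 ],
       [  0.        ,   0.        ,   1.        ]]), 'distortion': array([-0.04376252,  0.        ,  0.        ,  0.        ,  0.        ]), 'T_tool_cam': array([[ 1.28081160e-03,  9.54872876e-01,  2.97012038e-01,
        -7.53864292e-02],
       [-4.24842937e-04, -2.97011735e-01,  9.54873734e-01,
        -1.24165177e-01],
       [ 9.99999090e-01, -1.34919682e-03,  2.52549228e-05,
         7.07502305e-04],
       [ 0.00000000e+00,  0.00000000e+00,  0.00000000e+00,
         1.00000000e+00]])}
```

View pics/scene0.png

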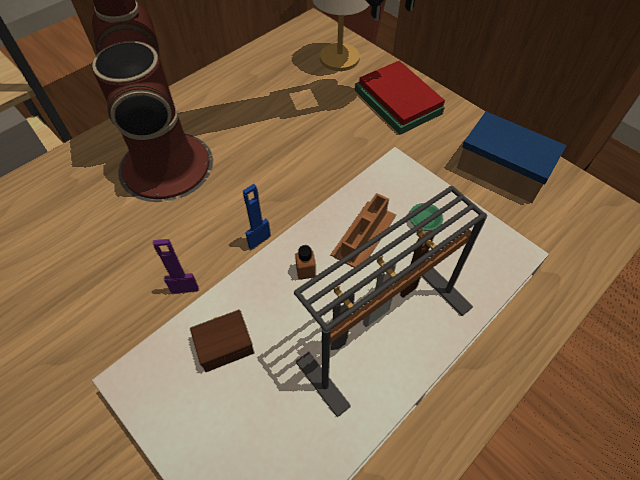

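View pics/top0.png

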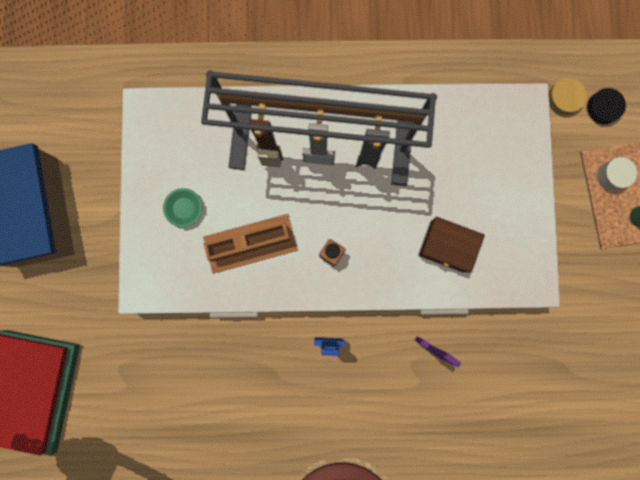

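```bash
cat > h.py <<'E'
from plant import manip
import cv2,numpy as np
from scipy.spatial.transform import Rotation as R
def cam(n):
    c=manip.calibration(n)
    if n=='wrist':
        s=manip.state();T=np.eye(4);T[:3,:3]=R.from_quat(s['tool_rot'],scalar_first=True).as_matrix();T[:3,3]=s['tool_pos'];return c['mtx'],c['distortion'],T@c['T_tool_cam']
    return c['mtx'],c['distortion'],c['T']
def px2z(c,uv,z):
    K,d,T=c;p=cv2.undistortPoints(np.array(uv,float).reshape(-1,1,2),K,d).reshape(-1,2)
    r=np.c_[p,np.ones(len(p))]@T[:3,:3].T;o=T[:3,3];return o+r*((z-o[2])/r[:,2])[:,None]
def proj(c,X):
    K,d,T=c;Ti=np.linalg.inv(T);return cv2.projectPoints(np.array(X,float).reshape(-1,3),cv2.Rodrigues(Ti[:3,:3])[0],Ti[:3,3],K,d)[0].reshape(-1,2)
E
python3 - <<'E'
import cv2,numpy as np
a=cv2.imread('pics/top0.png')[60:280,185:445]; b=cv2.imread('pics/scene0.png')[180:400,280:500]
g=lambda x:np.uint8(255*(x/255.)**.55)
cv2.imwrite('pics/ctop.png',g(cv2.resize(a,None,fx=3,fy=2.7,interpolation=cv2.INTER_CUBIC))[:600])
cv2.imwrite('pics/cscene.png',g(cv2.resize(b,None,fx=2.7,fy=2.7,interpolation=cv2.INTER_CUBIC)))
E
```

```text
(no output)
```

View pics/ctop.png

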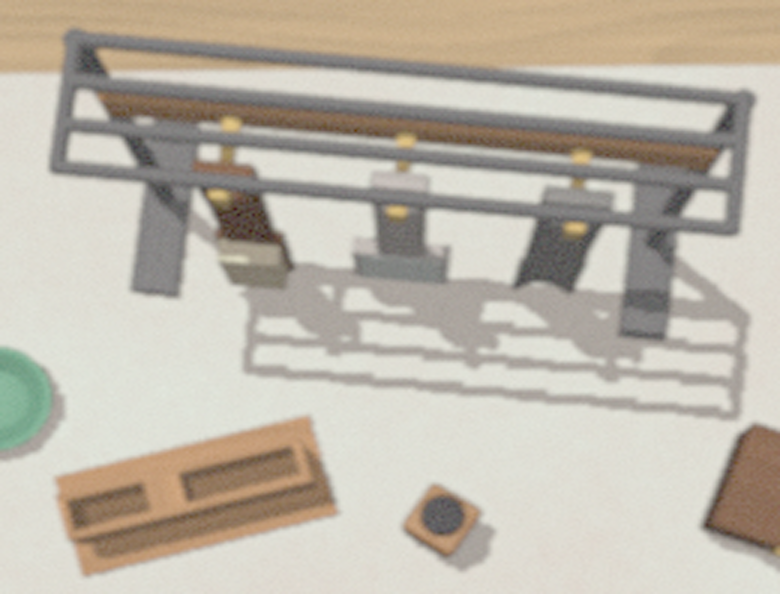

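```bash
cat > fit.py <<'E'
from h import *
from scipy.optimize import least_squares
c=cam('top')
f=lambda L:np.array([(185+x/3-.33,60+y/2.7-.33) for x,y in L])
def fit(px,obj,x0):
    def g(p):
        Rm=R.from_euler('z',p[2]).as_matrix();return (proj(c,obj@Rm.T+[p[0],p[1],.08])-px).ravel()
    r=least_squares(g,x0,loss='soft_l1');return r.x,np.round(r.fun.reshape(-1,2) if 0 else g(r.x).reshape(-1,2),1)
m=1e-3
px=f([(75,38),(743,100),(58,168),(733,230)])
obj=np.array([(42,150,255),(42,-150,255),(-24,150,255),(-24,-150,255)])*m
ra,res=fit(px,obj,[.6,.03,0]);print('rack',ra,np.degrees(ra[2]),res.tolist())
px=f([(58,480),(310,418),(338,515),(85,573),(68,502),(145,485),(182,475),(292,450)])
obj=np.array([(35,80,5),(35,-80,5),(-35,-80,5),(-35,80,5),(10,67,55),(10,21,55),(10,1,55),(10,-67,55)])*m
ca,res=fit(px,obj,[.45,.15,0.2]);print('caddy',ca,np.degrees(ca[2]),res.tolist())
W=lambda p,o:(R.from_euler('z',p[2]).as_matrix()@(np.array(o)*m)+[p[0],p[1],.08]).round(4)
for n,p,o in[('hook0',ra,(0,-85,199)),('hook1',ra,(0,0,199)),('hook2',ra,(0,85,199)),('mp',ca,(0,-33,5)),('hp',ca,(0,44,5))]:
    print(n,W(p,o))
L=[(0,y,199)for y in(-85,0,85)]+[(-18,y,209)for y in(-85,0,85)]
print('lips/seat crop px',((proj(c,[W(ra,o) for o in L])-[185,60])*[3,2.7]).round(0).tolist())
cs=cam('scene')
im=cv2.imread('pics/scene0.png')
def P(p,L):
    q=[tuple(np.round(v*4).astype(int).tolist()) for v in proj(cs,[W(p,o) for o in L])]
    return q
img=cv2.resize(im[180:400,280:500],None,fx=2.7,fy=2.7,interpolation=cv2.INTER_CUBIC);img=np.uint8(255*(img/255.)**.55)
def mark(p,L,col):
    for v in proj(cs,[W(p,o) for o in L]): cv2.circle(img,tuple(((v-[280,180])*2.7).astype(int).tolist()),3,col,-1)
mark(ra,[(x,y,255)for x in(42,-24)for y in(150,-150)]+L[:6]+[(0,-85,15),(0,0,15)],(0,0,255))
mark(ca,obj*1000,(0,255,0))
cv2.imwrite('pics/chk.png',img)
E
python3 fit.py
```

```text
rack [ 0.66740987  0.03427435 -0.11625207] -6.660752882152467 [[0.0, 0.2], [0.7, -0.0], [-0.5, -0.2], [-0.1, -0.1]]
caddy [0.52074721 0.15903737 0.25070833] 14.364529049564052 [[-0.9, -0.6], [0.6, -0.5], [1.2, 0.7], [-0.5, 2.3], [-0.3, 0.3], [0.1, -0.4], [-0.8, 0.2], [1.0, -0.8]]
hook0 [ 0.6576 -0.0502  0.279 ]
hook1 [0.6674 0.0343 0.279 ]
hook2 [0.6773 0.1187 0.279 ]
mp [0.5289 0.1271 0.085 ]
hp [0.5098 0.2017 0.085 ]
lips/seat crop px [[576.0, 203.0], [399.0, 187.0], [223.0, 171.0], [575.0, 230.0], [395.0, 214.0], [216.0, 197.0]]
```

View pics/chk.png

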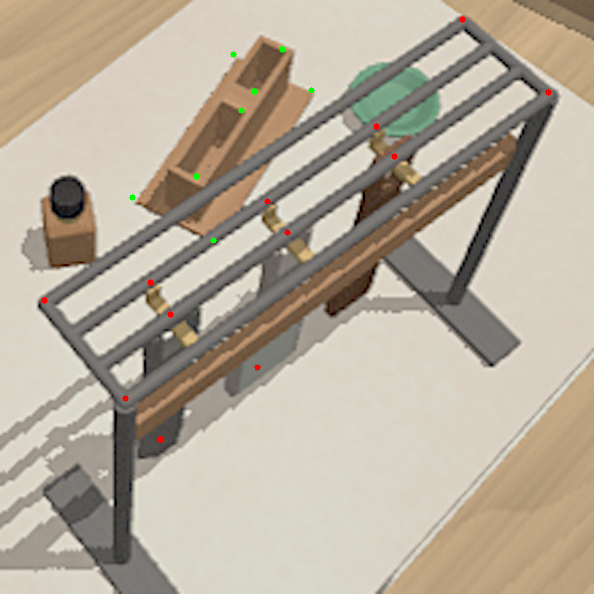

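```bash
cat >> h.py <<'E'
def Rt(yaw,tilt,flip=1):
    p,t=np.radians([yaw,tilt]);y=np.array([np.cos(p)*np.sin(t),np.sin(p)*np.sin(t),-np.cos(t)]);z=flip*np.array([-np.sin(p),np.cos(p),0]);return np.c_[np.cross(y,z),y,z]
def plan(pos,Rg,p0=None,R0=None):
    s=manip.state()
    R0=R.from_quat(s['tool_rot'],scalar_first=True).as_matrix() if R0 is None else R0
    p0=s['tool_pos'] if p0 is None else p0
    rv=np.degrees(R.from_matrix(R0.T@Rg).as_rotvec());d=Rg.T@(np.array(pos)-p0)*1000
    return 'rot',rv.round(1).tolist(),'|%.1f|'%np.linalg.norm(rv),'then shift',d.round(1).tolist(),'|%.0f|'%np.linalg.norm(d)
E
python3 - <<'E'
from h import *
s=manip.state();R0=R.from_quat(s['tool_rot'],scalar_first=True).as_matrix();print(R0.round(2).tolist())
for f in(1,-1):
    print(f,Rt(-6.7,40,f).round(2).tolist(),plan([.45,-.02,.32],Rt(-6.7,40,f)))
g=np.array([.6576,-.0502,.174]);ux=np.array([np.cos(-.116),np.sin(-.116),0])
Rg=Rt(-6.7,40,1)
print(g-.12*ux,plan(g-.12*ux,Rg,np.array([.45,-.02,.32]),Rg))
E
```

```text
[[0.95, -0.0, 0.31], [-0.31, -0.0, 0.95], [-0.0, -1.0, -0.0]]
1 [[0.76, 0.64, 0.12], [-0.09, -0.07, 0.99], [0.64, -0.77, 0.0]] ('rot', [4.1, -11.1, -39.9], '|41.6|', 'then shift', [293.8, 154.1, -579.2], '|667|')
-1 [[-0.76, 0.64, -0.12], [0.09, -0.07, -0.99], [-0.64, -0.77, -0.0]] ('rot', [57.9, 158.9, 6.0], '|169.2|', 'then shift', [-293.8, 154.1, 579.2], '|667|')
[ 0.53840646 -0.0363112   0.174     ] ('rot', [0.0, 0.0, 0.0], '|0.0|', 'then shift', [-25.1, 169.5, -5.9], '|171|')
```

Emit:
apply_moves --pt "-0.4 0 0 0 0.8 -2.2 -8" --pt "-0.4 0 0 0 0.8 -2.2 -8" --pt "-0.4 0 0 0 0.8 -2.2 -8" --pt "-0.4 0 0 0 0.8 -2.2 -8" --pt "-0.4 0 0 0 0.8 -2.2 -8" --pt "-0.4 21 11 -41.4 0 0 0" --pt "-0.4 21 11 -41.4 0 0 0" --pt "-0.4 21 11 -41.4 0 0 0" --pt "-0.4 21 11 -41.4 0 0 0" --pt "-0.4 21 11 -41.4 0 0 0" --pt "-0.4 21 11 -41.4 0 0 0" --pt "-0.4 21 11 -41.4 0 0 0" --pt "-0.4 21 11 -41.4 0 0 0" --pt "-0.4 21 11 -41.4 0 0 0" --pt "-0.4 21 11 -41.4 0 0 0" --pt "-0.4 21 11 -41.4 0 0 0" --pt "-0.4 21 11 -41.4 0 0 0" --pt "-0.4 21 11 -41.4 0 0 0" --pt "-0.4 21 11 -41.4 0 0 0" --pt "-0.4 0 0 0 0 0 0"

```text
time: 2.1
tool_pos: [0.4523, -0.0264, 0.3223]
tool_rot: [-0.646, 0.68, 0.197, 0.286]
contact_force: [-0.3, 0.3, -0.8]
gripper_width: 0.698
```

```bash
python3 - <<'E'
from h import *
s=manip.state();print(s['tool_pos'],s['joint_pos'],s['gripper_width'],s['time'])
g=np.array([.6576,-.0502,.174]);ux=np.array([np.cos(-.116),np.sin(-.116),0])
print(plan(g-.1*ux,Rt(-6.7,40,1)))
E
```

```text
[ 0.4523352  -0.02636787  0.32234537] [-0.27370335 -0.92305221  2.2950365   0.09896694  1.07824955 -1.72588968] 0.6979497789908982 2.1
('rot', [0.8, -0.7, -0.0], '|1.0|', 'then shift', [-13.7, 182.2, 0.2], '|183|')
```

Emit:
apply_moves --pt "-0.4 0 0 0 0.8 -0.7 0" --pt "-0.4 -3 36 0 0 0 0" --pt "-0.4 -3 36 0 0 0 0" --pt "-0.4 -3 36 0 0 0 0" --pt "-0.4 -3 37 0 0 0 0" --pt "-0.4 -2 37 0 0 0 0" --pt "-0.4 0 0 0 0 0 0"

```text
time: 2.8
tool_pos: [0.5553, -0.0271, 0.1651]
tool_rot: [-0.655, 0.676, 0.203, 0.27]
contact_force: [-0.7, -0.4, -0.5]
gripper_width: 0.697
```

```bash
python3 - <<'E'
from h import *
c=cam('wrist');im=manip.grab_frame('wrist')
s=manip.state();print(s['tool_pos'],s['joint_pos'].round(2) if hasattr(s['joint_pos'],'round') else s['joint_pos'])
g=np.array([.6576,-.0502,.174]);ux=np.array([np.cos(-.116),np.sin(-.116),0]);uy=np.array([.116,.993,0])
for k in(-17,17):
  for z in(.22,.174,.16):
    q=proj(c,[g+uy*k*1e-3+[0,0,z-.174]-ux*.005])[0]; print(q); cv2.circle(im,tuple(q.astype(int).tolist()),3,(0,0,255),-1)
print(plan(g,Rt(-6.7,40,1)))
cv2.imwrite('pics/w1.png',np.uint8(255*(im/255.)**.6))
E
```

```text
[ 0.55610759 -0.02735011  0.1688888 ] [-0.22 -0.43  2.27  0.14  0.62 -1.77]
[258.16093213 494.58540561]
[263.81923044 402.50725509]
[265.36386497 378.05459555]
[322.66544141 494.53765214]
[321.55923186 402.57457113]
[321.26080349 378.152884  ]
('rot', [-0.8, 0.7, -0.5], '|1.2|', 'then shift', [82.5, 62.6, -10.9], '|104|')
```

View pics/w1.png

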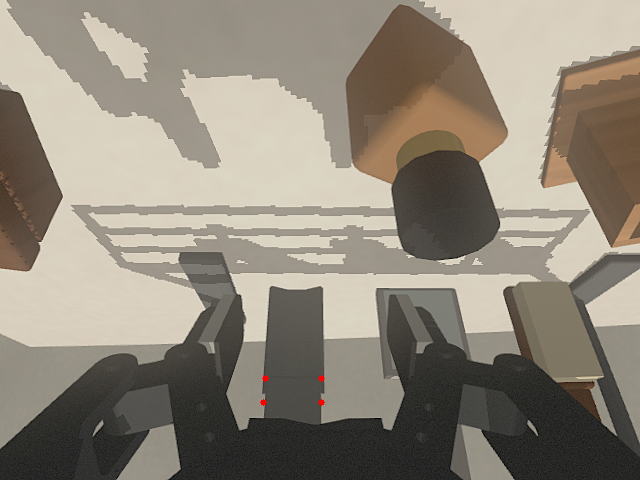

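Emit:
apply_moves --pt "-0.4 0 0 -11 -0.8 0.7 -0.5" --pt "-0.4 16.5 12.5 0 0 0 0" --pt "-0.4 16.5 12.5 0 0 0 0" --pt "-0.4 16.5 12.5 0 0 0 0" --pt "-0.4 16.5 12.5 0 0 0 0" --pt "-0.4 16.5 12.5 0 0 0 0" --pt "-0.4 0 0 0 0 0 0" --pt "-0.4 0 0 0 0 0 0" --pt "-0.4 0 0 0 0 0 0"

```text
time: 3.75
tool_pos: [0.6586, -0.0524, 0.1814]
tool_rot: [-0.647, 0.677, 0.206, 0.284]
contact_force: [-0.4, -0.2, 0.5]
gripper_width: 0.701
```

```bash
python3 - <<'E'
from h import *
s=manip.state();print(s['tool_pos'],s['joint_pos'],s['contact_force'])
g=np.array([.6576,-.0502,.174])
print(plan(g,Rt(-6.7,40,1)))
E
```

```text
[ 0.65859795 -0.05236065  0.18142022] [-0.21643268 -0.15158229  2.03813163  0.11819134  0.55142539 -1.74611211] [-0.41305709 -0.18365607  0.52412794]
('rot', [0.2, -0.1, 0.6], '|0.6|', 'then shift', [-5.7, 4.9, 2.0], '|8|')
```

Emit:
apply_moves --pt "-0.4 -5.5 5 2 0 0 0.5" --pt "-0.4 0 0 0 0 0 0" --pt "1 0 0 0 0 0 0" --pt "1 0 0 0 0 0 0" --pt "1 0 0 0 0 0 0" --pt "1 0 0 0 0 0 0" --pt "1 0 0 0 0 0 0" --pt "1 0 0 0 0 0 0" --pt "1 0 0 0 0 0 0" --pt "1 0 0 0 0 0 0" --pt "1 0 0 0 0 0 0" --pt "1 0 0 0 0 0 0"

```text
time: 4.95
tool_pos: [0.6587, -0.0503, 0.1729]
tool_rot: [-0.648, 0.678, 0.202, 0.281]
contact_force: [-0.7, -0.0, 0.2]
gripper_width: 0.4
```

```bash
python3 - <<'E'
from h import *
s=manip.state();print(s['tool_pos'],s['contact_force'],s['gripper_width'])
Rg=R.from_quat(s['tool_rot'],scalar_first=True).as_matrix()
print('up18',Rg.T@[0,0,18],'back rack-x 80',Rg.T@np.array([-.993,.116,0])*80,'up 75',Rg.T@[0,0,75])
E
```

```text
[ 0.6586797  -0.05030552  0.17288806] [-0.68723585 -0.02565589  0.22531069] 0.39977750131807926
up18 [ 11.57891874 -13.7814407   -0.02309289] back rack-x 80 [-61.23562593 -51.4486349   -0.2609303 ] up 75 [ 48.24549473 -57.42266956  -0.09622039]
```

Emit:
apply_moves --pt "1 3.9 -4.6 0 0 0 0" --pt "1 3.9 -4.6 0 0 0 0" --pt "1 3.9 -4.6 0 0 0 0" --pt "1 0 0 0 0 0 0" --pt "1 0 0 0 0 0 0" --pt "1 0 0 0 0 0 0"

```text
time: 5.55
tool_pos: [0.6585, -0.0502, 0.1905]
tool_rot: [-0.648, 0.678, 0.202, 0.281]
contact_force: [0.8, -0.0, -1.0]
gripper_width: 0.394
```

Emit:
apply_moves --pt "1 -7.7 -6.4 0 0 0 0" --pt "1 -7.7 -6.4 0 0 0 0" --pt "1 -7.7 -6.4 0 0 0 0" --pt "1 -7.7 -6.4 0 0 0 0" --pt "1 -7.7 -6.4 0 0 0 0" --pt "1 -7.7 -6.4 0 0 0 0" --pt "1 -7.7 -6.4 0 0 0 0" --pt "1 -7.7 -6.4 0 0 0 0" --pt "1 0 0 0 0 0 0" --pt "1 8 -9.6 0 0 0 0" --pt "1 8 -9.6 0 0 0 0" --pt "1 8 -9.6 0 0 0 0" --pt "1 8 -9.6 0 0 0 0" --pt "1 8 -9.6 0 0 0 0" --pt "1 8 -9.6 0 0 0 0" --pt "1 0 0 0 0 0 0" --pt "1 0 0 0 0 0 0"

```text
time: 7.25
tool_pos: [0.5789, -0.0406, 0.2658]
tool_rot: [-0.648, 0.678, 0.202, 0.281]
contact_force: [-0.4, -0.2, -1.4]
gripper_width: 0.396
```

```bash
python3 - <<'E'
from h import *
s=manip.state();print(s['tool_pos'],s['joint_pos'],s['contact_force'])
Rn=Rt(14.4,40)
for y in(14.4,194.4): print(plan([.5098-.0,.2017,.26],Rt(14.4,40)))
E
```

```text
[ 0.57894287 -0.04060963  0.26577401] [-0.22992861 -0.46589955  2.13274205  0.09940408  0.78128183 -1.72700144] [-0.4095567  -0.24449333 -1.37252613]
('rot', [13.7, -16.2, 0.0], '|21.2|', 'then shift', [-8.9, 0.1, 251.9], '|252|')
('rot', [13.7, -16.2, 0.0], '|21.2|', 'then shift', [-8.9, 0.1, 251.9], '|252|')
```

Emit:
apply_moves --pt "1 0 0 0 4.6 -5.4 0" --pt "1 0 0 0 4.6 -5.4 0" --pt "1 0 0 0 4.5 -5.4 0" --pt "1 -1 0 25.2 0 0 0" --pt "1 -1 0 25.2 0 0 0" --pt "1 -1 0 25.2 0 0 0" --pt "1 -1 0 25.2 0 0 0" --pt "1 -1 0 25.2 0 0 0" --pt "1 -1 0 25.2 0 0 0" --pt "1 -1 0 25.2 0 0 0" --pt "1 -1 0 25.2 0 0 0" --pt "1 -1 0 25.2 0 0 0" --pt "1 0 0 25.2 0 0 0" --pt "1 0 0 0 0 0 0" --pt "1 0 0 0 0 0 0" --pt "1 0 0 0 0 0 0"

```text
time: 8.85
tool_pos: [0.5123, 0.2019, 0.2588]
tool_rot: [0.689, -0.631, -0.319, -0.16]
contact_force: [0.6, -0.4, -1.5]
gripper_width: 0.399
```

```bash
cat > see.py <<'E'
from h import *
import sys
k=float(sys.argv[2])
cw=cam('wrist');im=manip.grab_frame('wrist');s=manip.state();p=s['tool_pos'];print(p,s['joint_pos'],s['contact_force'])
ca=[.5207,.159,.2507]
if len(sys.argv)>3: ca=[float(v) for v in sys.argv[3:6]]
Rz=R.from_euler('z',ca[2]).as_matrix()
W=lambda o:Rz@(np.array(o)*1e-3)+[ca[0],ca[1],.08]
for o in [(35,80,5),(35,-80,5),(-35,-80,5),(-35,80,5)]+[(x,y,55) for x in(10,-10) for y in(67,21,1,-67)]:
    q=proj(cw,[W(o)])[0];cv2.circle(im,tuple(q.astype(int).tolist()),2,(0,255,0),-1);print(o,q.round(0))
cv2.imwrite(f'pics/{sys.argv[1]}.png',np.uint8(255*(im/255.)**.6))
print(plan(W((0,k,5))+[0,0,.235-.085],Rt(np.degrees(ca[2]),40)))
E
python3 see.py w2 44
```

```text
[0.51247896 0.2016763  0.25901557] [ 2.40421508e-01 -5.47294990e-01  2.19670074e+00 -1.89069894e-03
  7.95544740e-01 -1.56770971e+00] [ 0.23585601 -0.41866387 -0.76403771]
(35, 80, 5) [367. 104.]
(35, -80, 5) [142. 108.]
(-35, -80, 5) [95.  7.]
(-35, 80, 5) [379.  -1.]
(10, 67, 55) [355. 124.]
(10, 21, 55) [275. 125.]
(10, 1, 55) [241. 125.]
(10, -67, 55) [125. 127.]
(-10, 67, 55) [358.  94.]
(-10, 21, 55) [272.  95.]
(-10, 1, 55) [234.  95.]
(-10, -67, 55) [110.  99.]
('rot', [0.5, -0.6, -0.1], '|0.7|', 'then shift', [-17.4, 16.7, 0.6], '|24|')
```

View pics/w2.png

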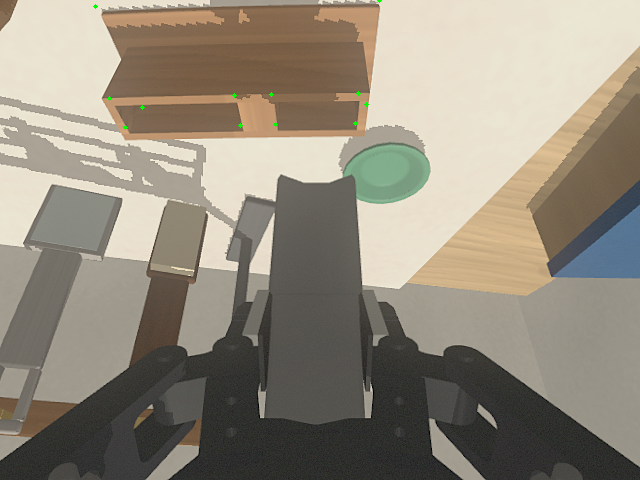

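```bash
python3 - <<'E'
import cv2
a=cv2.imread('pics/w2.png')[0:145,90:390]
cv2.imwrite('pics/w2c.png',cv2.resize(a,None,fx=2.6667,fy=4,interpolation=cv2.INTER_CUBIC))
E
```

```text
(no output)
```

View pics/w2c.png

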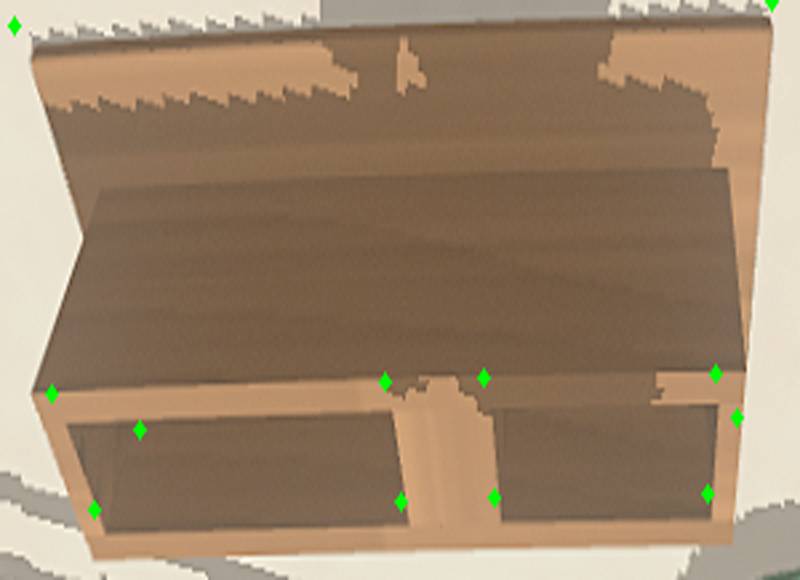

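```bash
cat > fit2.py <<'E'
from h import *
from scipy.optimize import least_squares
c=cam('wrist')
D={(-10,21,55):(497,408),(-10,67,55):(718,405),(10,21,55):(503,521),(10,67,55):(712,518),(-10,-67,55):(67,424),(-10,1,55):(392,411),(10,1,55):(410,525),(10,-67,55):(105,532),(-15,-72,55):(35,390),(-15,72,55):(745,370),(15,72,55):(733,543),(15,-72,55):(95,557),(-35,-80,5):(33,57),(-35,80,5):(771,17)}
o=np.array(list(D))*1e-3;px=np.array([(90+x/2.6667-.3,y/4-.4) for x,y in D.values()])
g=lambda p:(proj(c,o@R.from_euler('z',p[2]).as_matrix().T+[p[0],p[1],.08])-px).ravel()
r=least_squares(g,[.52,.16,.25],loss='soft_l1');print(r.x,np.degrees(r.x[2]),g(r.x).reshape(-1,2).round(1).tolist())
E
python3 fit2.py; python3 - <<'E'
from h import *
# horn foot check: blade end corners in w2 at (277,178),(355,178), where predicted
c=cam('wrist');s=manip.state();p=s['tool_pos'];uy=np.array([-.249,.969,0]);print([proj(c,[p+uy*k+[0,0,-.078]]).round(0).tolist() for k in(-.0185,.0185)])
E
```

```text
[0.52474456 0.16074174 0.25146056] 14.407628595957116 [[-1.9, -0.4], [0.4, -0.7], [-0.6, 0.1], [-0.2, -0.0], [0.2, -0.7], [0.7, -0.5], [0.2, -0.4], [1.0, 0.2], [-0.8, 0.4], [0.5, -0.0], [-0.3, 0.2], [0.2, 0.5], [-1.7, 0.4], [1.1, 2.8]]
[[[277.0, 175.0]], [[352.0, 174.0]]]
```

```bash
cat > go.py <<'E'
from h import *
import sys
y,z=map(float,sys.argv[1:3]);ca=[.5247,.1607,.2515]
t=R.from_euler('z',ca[2]).as_matrix()@np.array([0,y*1e-3,0])+[ca[0],ca[1],z]
s=manip.state();print(s['tool_pos'],s['contact_force'],t.round(4),plan(t,Rt(14.4,40)))
E
python3 go.py 44 .235
```

```text
[0.51247896 0.2016763  0.25901557] [ 0.23585601 -0.41866387 -0.76403771] [0.5138 0.2033 0.235 ] ('rot', [0.5, -0.6, -0.1], '|0.8|', 'then shift', [-14.2, 19.5, 1.3], '|24|')
```

Emit:
apply_moves --pt "1 0 0 0 0.5 -0.6 -0.1" --pt "1 -4.7 6.5 0.5 0 0 0" --pt "1 -4.7 6.5 0.4 0 0 0" --pt "1 -4.7 6.5 0.4 0 0 0" --pt "1 0 0 0 0 0 0" --pt "1 0 0 0 0 0 0" --pt "1 0 0 0 0 0 0"

```text
time: 9.6
tool_pos: [0.5139, 0.2044, 0.2359]
tool_rot: [0.69, -0.628, -0.324, -0.157]
contact_force: [0.1, -0.1, -0.7]
gripper_width: 0.4
```

```bash
python3 go.py 44 .235; python3 go.py 44 .163
```

```text
[0.51390018 0.20435674 0.23589692] [ 0.11629086 -0.14004496 -0.67568707] [0.5138 0.2033 0.235 ] ('rot', [-0.1, 0.1, 0.1], '|0.1|', 'then shift', [-0.9, 0.4, -1.0], '|1|')
[0.51390018 0.20435674 0.23589692] [ 0.11629086 -0.14004496 -0.67568707] [0.5138 0.2033 0.163 ] ('rot', [-0.1, 0.1, 0.1], '|0.1|', 'then shift', [-47.2, 55.6, -1.0], '|73|')
```

Emit:
apply_moves --pt "1 0 0 -1.5 0 0 0" --pt "1 -6.4 7.7 0 0 0 0" --pt "1 -6.4 7.7 0 0 0 0" --pt "1 -6.4 7.7 0 0 0 0" --pt "1 0 0 0 0 0 0" --pt "1 0 0 0 0 0 0"

```text
time: 10.2
tool_pos: [0.514, 0.2028, 0.2045]
tool_rot: [0.69, -0.629, -0.324, -0.156]
contact_force: [0.0, -0.0, -0.9]
gripper_width: 0.394
```

Emit:
apply_moves --pt "1 -5.5 6.6 0 0 0 0" --pt "1 -5.5 6.6 0 0 0 0" --pt "1 -5.5 6.6 0 0 0 0" --pt "1 -5.5 6.6 0 0 0 0" --pt "1 0 0 0 0 0 0" --pt "1 0 0 0 0 0 0"

```text
time: 10.8
tool_pos: [0.5143, 0.2029, 0.1706]
tool_rot: [0.69, -0.629, -0.324, -0.156]
contact_force: [-0.2, -0.2, -1.3]
gripper_width: 0.397
```

Emit:
apply_moves --pt "1 -1.9 2.3 0 0 0 0" --pt "1 -1.9 2.3 0 0 0 0" --pt "1 0 0 0 0 0 0" --pt "1 0 0 0 0 0 0"

```text
time: 11.2
tool_pos: [0.5145, 0.2029, 0.1652]
tool_rot: [0.69, -0.628, -0.324, -0.157]
contact_force: [-0.8, -0.5, -1.4]
gripper_width: 0.396
```

Emit:
apply_moves --pt "1 -1.3 1.5 0 0 0 0" --pt "1 0 0 0 0 0 0" --pt "1 0 0 0 0 0 0"

```text
time: 11.5
tool_pos: [0.5145, 0.2029, 0.1632]
tool_rot: [0.69, -0.628, -0.324, -0.156]
contact_force: [0.5, -0.2, -1.9]
gripper_width: 0.397
```

Emit:
apply_moves --pt "1 -1.0 1.1 0 0 0 0" --pt "1 0 0 0 0 0 0" --pt "1 0 0 0 0 0 0"

```text
time: 11.8
tool_pos: [0.5149, 0.203, 0.1629]
tool_rot: [0.689, -0.628, -0.325, -0.157]
contact_force: [-4.6, -1.4, 2.9]
gripper_width: 0.4
```

Emit:
apply_moves --pt "-0.3 0 0 0 0 0 0" --pt "-0.3 0 0 0 0 0 0" --pt "-0.3 0 0 0 0 0 0" --pt "-0.3 0 0 0 0 0 0" --pt "-0.3 0 0 0 0 0 0" --pt "-0.3 0 0 0 0 0 0" --pt "-0.3 0 -5 0 0 0 0" --pt "-0.3 0 -15 0 0 0 0" --pt "-0.3 0 -20 0 0 0 0" --pt "-0.3 0 -20 0 0 0 0" --pt "-0.3 0 -20 0 0 0 0" --pt "-0.3 0 0 0 0 0 0" --pt "-0.3 0 0 0 0 0 0"

```text
time: 13.1
tool_pos: [0.4647, 0.19, 0.2235]
tool_rot: [0.69, -0.628, -0.325, -0.157]
contact_force: [0.8, 0.8, 0.7]
gripper_width: 0.644
```

```bash
python3 see.py w3 44 .5247 .1607 .2515|head -1
python3 - <<'E'
from h import *
ux=np.array([np.cos(-.116),np.sin(-.116),0]);g=np.array([.6674,.0343,.174])
print(plan(g-.12*ux+[0,0,.09],Rt(-6.7,40)))
E
```

```text
[0.4645002  0.18996095 0.22244214] [ 0.23291294 -0.69163267  2.34310558  0.01845126  0.79145327 -1.59907185] [0.45145169 0.5892957  0.92189181]
('rot', [-13.6, 16.2, 0.0], '|21.2|', 'then shift', [103.1, 32.2, -131.0], '|170|')
```

View pics/w3.png

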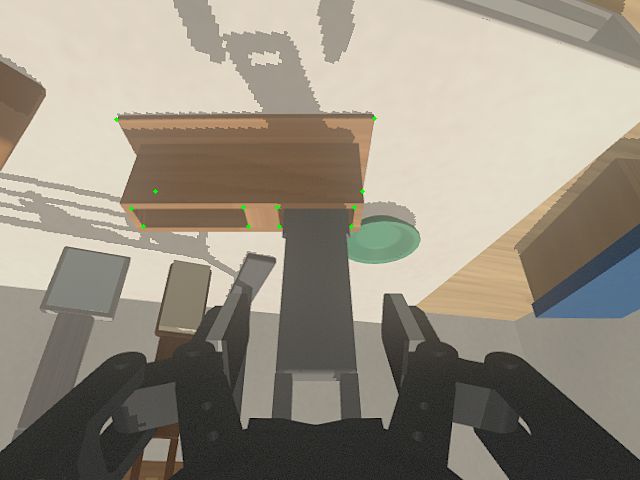

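Emit:
apply_moves --pt "-0.4 0 -15 0 0 0 0" --pt "-0.4 0 -15 0 0 0 0" --pt "-0.4 0 0 -20 0 0 0" --pt "-0.4 0 0 -20 0 0 0" --pt "-0.4 0 0 0 -4.5 5.4 0" --pt "-0.4 0 0 0 -4.5 5.4 0" --pt "-0.4 0 0 0 -4.6 5.4 0" --pt "-0.4 0 0 0 0 0 0" --pt "-0.4 0 0 0 0 0 0"

```text
time: 14.05
tool_pos: [0.4554, 0.1468, 0.2438]
tool_rot: [-0.655, 0.675, 0.214, 0.265]
contact_force: [0.7, 1.1, -0.3]
gripper_width: 0.695
```

```bash
cat > gm.py <<'E'
from h import *
import sys
b,u=map(float,sys.argv[1:3])
ux=np.array([np.cos(-.116),np.sin(-.116),0]);g=np.array([.6674,.0343,.174])
s=manip.state();print(s['tool_pos'],s['joint_pos'].round(2),plan(g-b*ux+[0,0,u],Rt(-6.7,40)))
E
python3 gm.py .11 .0
```

```text
[0.45538562 0.14677829 0.24380383] [ 0.28 -0.73  2.33 -0.29  0.91 -1.11] ('rot', [-1.4, 1.8, -0.3], '|2.3|', 'then shift', [42.2, 126.6, -87.1], '|159|')
```

Emit:
apply_moves --pt "-0.4 0 0 0 -1.4 1.8 -0.3" --pt "-0.4 0 0 -29 0 0 0" --pt "-0.4 0 0 -29 0 0 0" --pt "-0.4 0 0 -29 0 0 0" --pt "-0.4 8.4 25.3 0 0 0 0" --pt "-0.4 8.4 25.3 0 0 0 0" --pt "-0.4 8.4 25.3 0 0 0 0" --pt "-0.4 8.4 25.3 0 0 0 0" --pt "-0.4 8.4 25.3 0 0 0 0" --pt "-0.4 0 0 0 0 0 0" --pt "-0.4 0 0 0 0 0 0" --pt "-0.4 0 0 0 0 0 0"

```text
time: 15.25
tool_pos: [0.5577, 0.0459, 0.1762]
tool_rot: [-0.648, 0.677, 0.202, 0.283]
contact_force: [1.0, -0.9, 0.3]
gripper_width: 0.699
```

```bash
python3 gm.py 0 0; python3 - <<'E'
from h import *
c=cam('wrist');im=manip.grab_frame('wrist')
g=np.array([.6674,.0343,.174]);ux=np.array([np.cos(-.116),np.sin(-.116),0]);uy=np.array([.116,.993,0])
for k in(-14,14):
  for z in(.174,.157):
    q=proj(c,[g+uy*k*1e-3+[0,0,z-.174]-ux*.005])[0]; print(q); cv2.circle(im,tuple(q.astype(int).tolist()),3,(0,0,255),-1)
cv2.imwrite('pics/w4.png',np.uint8(255*(im/255.)**.6))
E
```

```text
[0.55771095 0.04592237 0.17623838] [-0.02 -0.42  2.26 -0.11  0.61 -1.4 ] ('rot', [0.1, -0.2, 0.2], '|0.3|', 'then shift', [83.1, 72.6, 1.3], '|110|')
[294.70751117 381.96807597]
[295.3927867  354.53679188]
[339.78252635 381.8229534 ]
[338.84887802 354.38347101]
```

View pics/w4.png

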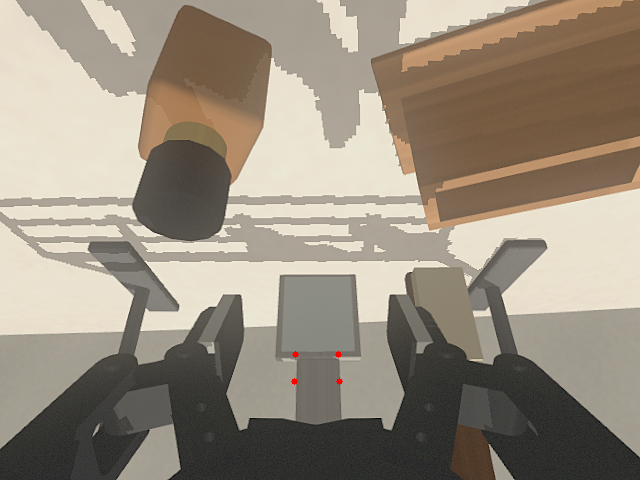

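```bash
cat > gm.py <<'E'
from h import *
import sys
b,u=map(float,sys.argv[1:3])
ux=np.array([np.cos(-.116),np.sin(-.116),0]);g=np.array([.6674,.0343,.174])+.0007*np.array([.116,.993,0])
s=manip.state();print(s['tool_pos'],s['joint_pos'].round(2),plan(g-b*ux+[0,0,u],Rt(-6.7,50)))
E
python3 gm.py .006 .012
```

```text
[0.55775834 0.04608831 0.17662777] [-0.02 -0.42  2.26 -0.11  0.61 -1.4 ] ('rot', [0.1, -0.2, -9.8], '|9.8|', 'then shift', [74.2, 73.8, 1.8], '|105|')
```

Emit:
apply_moves --pt "-0.4 0 0 0 0 0 -4.9" --pt "-0.4 0 0 0 0 -0.2 -4.9" --pt "-0.4 7 -6 1.8 0 0 0" --pt "-0.4 11 13 0 0 0 0" --pt "-0.4 11 13 0 0 0 0" --pt "-0.4 11 13 0 0 0 0" --pt "-0.4 11 13 0 0 0 0" --pt "-0.4 0 0 0 0 0 0" --pt "-0.4 0 0 0 0 0 0" --pt "-0.4 0 0 0 0 0 0"

```text
time: 16.3
tool_pos: [0.6253, 0.0401, 0.1856]
tool_rot: [-0.622, 0.658, 0.26, 0.336]
contact_force: [0.1, 0.0, 0.0]
gripper_width: 0.702
```

```bash
python3 gm.py .006 .012
```

```text
[0.62527471 0.04009813 0.1856381 ] [-0.02 -0.28  2.19 -0.21  0.37 -1.32] ('rot', [0.1, -0.0, -0.1], '|0.2|', 'then shift', [23.7, 27.7, -0.1], '|37|')
```

Emit:
apply_moves --pt "-0.4 7.9 9.2 0 0 0 0" --pt "-0.4 7.9 9.2 0 0 0 0" --pt "-0.4 7.9 9.2 0 0 0 0" --pt "-0.4 0 0 0 0 0 0" --pt "-0.4 0 0 0 0 0 0" --pt "-0.4 0 0 0 0 0 0"

```text
time: 16.9
tool_pos: [0.661, 0.0358, 0.1851]
tool_rot: [-0.622, 0.658, 0.26, 0.336]
contact_force: [0.1, 0.0, -0.2]
gripper_width: 0.701
```

```bash
python3 gm.py .006 .012
```

```text
[0.66096413 0.03576129 0.1850839 ] [-0.03 -0.18  2.11 -0.2   0.35 -1.33] ('rot', [0.1, -0.0, -0.1], '|0.2|', 'then shift', [1.1, -0.2, -0.0], '|1|')
```

Emit:
apply_moves --pt "1 0.8 -0.6 0 0 0 0" --pt "1 0 0 0 0 0 0" --pt "1 0 0 0 0 0 0" --pt "1 0 0 0 0 0 0" --pt "1 0 0 0 0 0 0" --pt "1 0 0 0 0 0 0" --pt "1 0 0 0 0 0 0" --pt "1 0 0 0 0 0 0" --pt "1 0 0 0 0 0 0" --pt "1 0 0 0 0 0 0" --pt "1 0 0 0 0 0 0" --pt "1 0 0 0 0 0 0"

```text
time: 18.1
tool_pos: [0.662, 0.0356, 0.1867]
tool_rot: [-0.622, 0.658, 0.26, 0.336]
contact_force: [-0.8, 0.1, 3.2]
gripper_width: 0.308
```

Emit:
apply_moves --pt "1 0 0 0 0 0 0" --pt "1 0 0 0 0 0 0"

```text
time: 18.3
tool_pos: [0.662, 0.0356, 0.1867]
tool_rot: [-0.622, 0.658, 0.26, 0.336]
contact_force: [-2.2, -0.1, 3.0]
gripper_width: 0.309
```

```bash
python3 - <<'E'
from h import *
im=manip.grab_frame('wrist');cv2.imwrite('pics/w5.png',np.uint8(255*(im[200:]/255.)**.5))
s=manip.state();print(s['tool_pos'],s['contact_force'],s['ft_torque'],s['gripper_width'])
Rg=R.from_quat(s['tool_rot'],scalar_first=True).as_matrix()
print('up18',Rg.T@[0,0,18],'back 80',Rg.T@np.array([-.993,.116,0])*80)
E
```

```text
[0.66199763 0.0355772  0.18670826] [-0.8923872   0.53262108  2.77738076] [ 0.00244056 -0.05345423 -0.00138594] 0.3080141508938681
up18 [ 13.78386204 -11.5760376   -0.02237982] back 80 [-51.43635591 -61.24601978  -0.2415613 ]
```

View pics/w5.png

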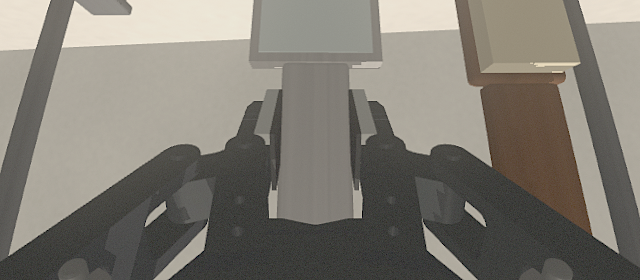

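Emit:
apply_moves --pt "1 4.6 -3.9 0 0 0 0" --pt "1 4.6 -3.9 0 0 0 0" --pt "1 4.6 -3.9 0 0 0 0" --pt "1 0 0 0 0 0 0" --pt "1 0 0 0 0 0 0" --pt "1 0 0 0 0 0 0"

```text
time: 18.95
tool_pos: [0.6614, 0.0356, 0.2038]
tool_rot: [-0.622, 0.658, 0.26, 0.336]
contact_force: [0.1, 0.1, -2.2]
gripper_width: 0.313
```

Emit:
apply_moves --pt "1 -6.4 -7.7 0 0 0 0" --pt "1 -6.4 -7.7 0 0 0 0" --pt "1 -6.4 -7.7 0 0 0 0" --pt "1 -6.4 -7.7 0 0 0 0" --pt "1 -6.4 -7.7 0 0 0 0" --pt "1 -6.4 -7.7 0 0 0 0" --pt "1 -6.4 -7.7 0 0 0 0" --pt "1 -6.4 -7.7 0 0 0 0" --pt "1 0 0 0 0 0 0" --pt "1 9.6 -8 0 0 0 0" --pt "1 9.6 -8 0 0 0 0" --pt "1 9.6 -8 0 0 0 0" --pt "1 9.6 -8 0 0 0 0" --pt "1 9.6 -8 0 0 0 0" --pt "1 0 0 0 0 0 0" --pt "1 0 0 0 0 0 0"

```text
time: 20.55
tool_pos: [0.5826, 0.0452, 0.2679]
tool_rot: [-0.622, 0.658, 0.26, 0.336]
contact_force: [0.1, -0.2, -2.3]
gripper_width: 0.306
```

```bash
cat > go2.py <<'E'
from h import *
import sys
y,z,b=map(float,sys.argv[1:4]);ca=[.5247,.1607,.2515]
t=R.from_euler('z',ca[2]).as_matrix()@np.array([-b,y*1e-3,0])+[ca[0],ca[1],z]
s=manip.state();print(s['tool_pos'],s['joint_pos'].round(2),s['contact_force'],t.round(4),plan(t,Rt(14.4,50)))
c=cam('wrist');f=s['tool_pos']+R.from_euler('z',ca[2]).as_matrix()@np.array([b,0,-.0915])
E
python3 go2.py -33 .26 .006
```

```text
[0.58260308 0.0451559  0.26786372] [-0.01 -0.51  2.21 -0.15  0.58 -1.38] [ 0.09521695 -0.21344257 -2.32351158] [0.5271 0.1272 0.26  ] ('rot', [16.3, -13.6, -0.1], '|21.2|', 'then shift', [-27.5, -20.5, 93.3], '|99|')
```

Emit:
apply_moves --pt "1 0 0 0 5.4 -4.5 0" --pt "1 0 0 0 5.4 -4.5 0" --pt "1 0 0 0 5.5 -4.6 0" --pt "1 -5.5 -4.1 18.6 0 0 0" --pt "1 -5.5 -4.1 18.6 0 0 0" --pt "1 -5.5 -4.1 18.6 0 0 0" --pt "1 -5.5 -4.1 18.6 0 0 0" --pt "1 -5.5 -4.1 18.6 0 0 0" --pt "1 0 0 0 0 0 0" --pt "1 0 0 0 0 0 0" --pt "1 0 0 0 0 0 0"

```text
time: 21.65
tool_pos: [0.5363, 0.1321, 0.2566]
tool_rot: [0.661, -0.623, -0.333, -0.251]
contact_force: [0.0, 0.3, -1.9]
gripper_width: 0.312
```

```bash
python3 go2.py -33 .240 .006; python3 see.py w6 -33 .5247 .1607 .2515 >/dev/null
```

```text
[0.53630336 0.13207099 0.25657664] [ 0.09 -0.62  2.29  0.05  0.61 -1.63] [ 0.04384192  0.32562925 -1.93211721] [0.5271 0.1272 0.24  ] ('rot', [5.3, -4.6, -1.0], '|7.1|', 'then shift', [-19.2, 2.9, -2.4], '|20|')
```

View pics/w6.png

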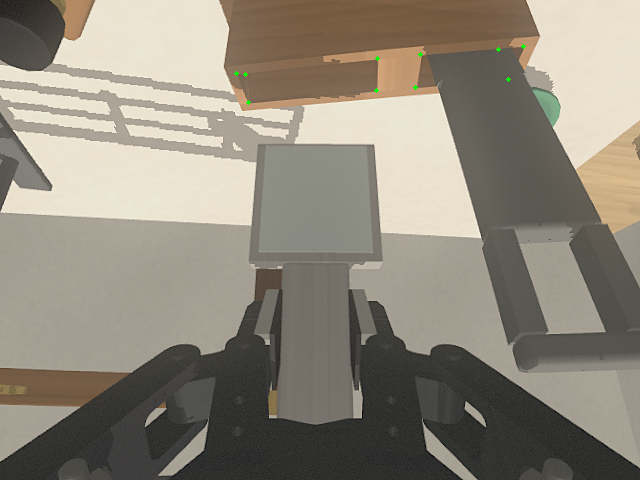

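Emit:
apply_moves --pt "1 0 0 0 2.7 -2.3 -0.5" --pt "1 0 0 0 2.6 -2.3 -0.5" --pt "1 0 0 0 0 0 0" --pt "1 -6.4 1 -0.8 0 0 0" --pt "1 -6.4 1 -0.8 0 0 0" --pt "1 -6.4 1 -0.8 0 0 0" --pt "1 0 0 0 0 0 0" --pt "1 0 0 0 0 0 0"

```text
time: 22.5
tool_pos: [0.5268, 0.1279, 0.24]
tool_rot: [0.673, -0.598, -0.377, -0.216]
contact_force: [-0.3, 0.8, -2.5]
gripper_width: 0.309
```

```bash
python3 go2.py -33 .240 .006; python3 see.py w7 -33 .5247 .1607 .2515 >/dev/null
python3 - <<'E'
from h import *
c=cam('wrist');p=manip.state()['tool_pos'];Rz=R.from_euler('z',.2515).as_matrix()
im=cv2.imread('pics/w7.png')
for x in(1,11):
  for k in(-28,28):
    q=proj(c,[p+Rz@np.array([x,k,-91.5])*1e-3])[0];print(x,k,q.round(0));cv2.circle(im,tuple(q.astype(int).tolist()),2,(0,0,255),-1)
cv2.imwrite('pics/w7.png',im)
E
```

```text
[0.52680933 0.12791474 0.23996217] [ 0.01 -0.65  2.35  0.32  0.61 -1.99] [-0.32185432  0.76199863 -2.53782426] [0.5271 0.1272 0.24  ] ('rot', [-0.0, -0.0, 0.0], '|0.0|', 'then shift', [0.1, 0.1, -0.7], '|1|')
1 -28 [255. 134.]
1 28 [374. 134.]
11 -28 [258. 147.]
11 28 [371. 147.]
```

View pics/w7.png

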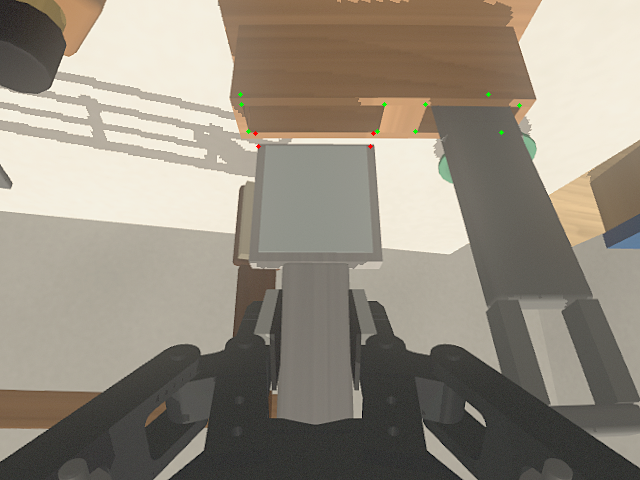

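```bash
python3 - <<'E'
from h import *
c=cam('wrist');p=manip.state()['tool_pos'];Rz=R.from_euler('z',.2515).as_matrix()
for x in(1,6,11):
  for z in(-91.5,-86.5,-29.5): print(x,z,proj(c,[p+Rz@np.array([x,k,z])*1e-3 for k in(-28,28)]).round(0).tolist())
E
```

```text
1 -91.5 [[255.0, 134.0], [374.0, 134.0]]
1 -86.5 [[255.0, 143.0], [374.0, 142.0]]
1 -29.5 [[246.0, 257.0], [383.0, 257.0]]
6 -91.5 [[257.0, 140.0], [372.0, 140.0]]
6 -86.5 [[256.0, 149.0], [373.0, 149.0]]
6 -29.5 [[248.0, 261.0], [381.0, 261.0]]
11 -91.5 [[258.0, 147.0], [371.0, 147.0]]
11 -86.5 [[258.0, 155.0], [371.0, 155.0]]
11 -29.5 [[250.0, 265.0], [379.0, 265.0]]
```

Emit:
apply_moves --pt "1 -1.9 -2.3 -1.5 0 0 0" --pt "1 0 0 0 0 0 0" --pt "1 -6.1 5.1 0 0 0 0" --pt "1 -6.1 5.1 0 0 0 0" --pt "1 -6.1 5.1 0 0 0 0" --pt "1 0 0 0 0 0 0" --pt "1 0 0 0 0 0 0"

```text
time: 23.25
tool_pos: [0.5243, 0.1256, 0.2157]
tool_rot: [0.674, -0.598, -0.376, -0.216]
contact_force: [0.3, 0.2, -1.3]
gripper_width: 0.31
```

Emit:
apply_moves --pt "1 -6.1 5.1 0 0 0 0" --pt "1 -6.1 5.1 0 0 0 0" --pt "1 -6.1 5.1 0 0 0 0" --pt "1 -6.1 5.1 0 0 0 0" --pt "1 0 0 0 0 0 0" --pt "1 0 0 0 0 0 0"

```text
time: 23.85
tool_pos: [0.5243, 0.1256, 0.1842]
tool_rot: [0.673, -0.598, -0.377, -0.216]
contact_force: [-0.3, 0.1, -1.4]
gripper_width: 0.307
```

Emit:
apply_moves --pt "1 -2.3 1.9 0 0 0 0" --pt "1 -2.3 1.9 0 0 0 0" --pt "1 0 0 0 0 0 0" --pt "1 0 0 0 0 0 0"

```text
time: 24.25
tool_pos: [0.5244, 0.1256, 0.1787]
tool_rot: [0.673, -0.598, -0.377, -0.216]
contact_force: [-0.6, -0.2, -2.0]
gripper_width: 0.311
```

Emit:
apply_moves --pt "1 -1.2 1.0 0 0 0 0" --pt "1 0 0 0 0 0 0" --pt "1 0 0 0 0 0 0"

```text
time: 24.55
tool_pos: [0.5244, 0.1256, 0.1772]
tool_rot: [0.673, -0.598, -0.377, -0.216]
contact_force: [-0.7, 0.5, -2.3]
gripper_width: 0.302
```

Expected floor contact near TCP z≈0.1765.

Emit:
apply_moves --pt "1 -1.2 1.0 0 0 0 0" --pt "1 0 0 0 0 0 0" --pt "1 0 0 0 0 0 0"

```text
time: 24.85
tool_pos: [0.5249, 0.1257, 0.1767]
tool_rot: [0.673, -0.598, -0.377, -0.217]
contact_force: [-1.2, 0.4, 2.0]
gripper_width: 0.308
```

Emit:
apply_moves --pt "1 -1.0 0.8 0 0 0 0" --pt "1 0 0 0 0 0 0" --pt "1 0 0 0 0 0 0"

```text
time: 25.15
tool_pos: [0.5254, 0.1258, 0.1766]
tool_rot: [0.673, -0.598, -0.378, -0.218]
contact_force: [-3.9, 0.4, 6.9]
gripper_width: 0.305
```

Emit:
apply_moves --pt "0 0 0 0 0 0 0" --pt "0 0 0 0 0 0 0" --pt "-0.2 0 0 0 0 0 0" --pt "-0.2 0 0 0 0 0 0" --pt "-0.2 0 0 0 0 0 0" --pt "-0.2 0 0 0 0 0 0" --pt "-0.2 0 0 0 0 0 0" --pt "-0.2 0 -5 0 0 0 0" --pt "-0.2 0 -15 0 0 0 0" --pt "-0.2 0 -20 0 0 0 0" --pt "-0.2 0 -20 0 0 0 0" --pt "-0.2 0 -20 0 0 0 0" --pt "-0.2 0 -20 0 0 0 0" --pt "-0.2 0 0 0 0 0 0" --pt "-0.2 0 0 0 0 0 0"

```text
time: 26.65
tool_pos: [0.4513, 0.1066, 0.2388]
tool_rot: [0.673, -0.598, -0.377, -0.217]
contact_force: [0.6, -0.3, 0.2]
gripper_width: 0.603
```

```bash
python3 - <<'E'
from h import *
a=manip.grab_frame('scene')[130:400,180:500];b=manip.grab_frame('wrist')
g=lambda x:np.uint8(255*(x/255.)**.6)
cv2.imwrite('pics/end.png',g(np.hstack([cv2.resize(a,(474,400)),cv2.resize(b[:, 60:430],(308,400))])))
E
```

Emit:
apply_moves --pt "-0.2 10 -20 0 0 0 0" --pt "-0.2 10 -20 0 0 0 0" --pt "-0.2 10 -20 0 0 0 0" --pt "-0.2 0 0 0 0 0 0" --pt "-0.2 0 0 0 0 0 0"

```text
time: 27.25
tool_pos: [0.4519, 0.1061, 0.2994]
tool_rot: [0.675, -0.6, -0.373, -0.212]
contact_force: [0.2, -0.3, -0.3]
gripper_width: 0.598
```

```bash
python3 - <<'E'
from h import *
s=manip.state();print(s['tool_pos'],s['joint_pos'].round(2),s['contact_force'])
cs=cam('scene');cw=cam('wrist')
b=manip.grab_frame('scene');w=manip.grab_frame('wrist');a=cv2.imread('pics/scene0.png')
cv2.imwrite('pics/fin_s.png',b);cv2.imwrite('pics/fin_w.png',w)
d=(np.abs(a.astype(int)-b).max(2)>30).astype(np.uint8)
ca=[.5247,.1607,.2515];Rz=R.from_euler('z',ca[2]).as_matrix()
W=lambda o:Rz@(np.array(o)*1e-3)+[ca[0],ca[1],.08]
for n,y,h in(('mirror',-33,14),('horn',44,17)):
    print(n,'expected top corners px',proj(cs,[W((x,y+k,197)) for x in(-5,5) for k in(-h,h)]).round(0).tolist(),
     'plate/handle',proj(cs,[W((0,y+k,67)) for k in(-h,h)]).round(0).tolist())
# silhouette hypotheses: greyness (low saturation) inside predicted upright front face, both cameras
for n,y,h in(('mirror',-33,14),('horn',44,17)):
  for lab,c,im in(('scene',cs,b),('wrist',cw,w)):
    hsv=cv2.cvtColor(im,cv2.COLOR_BGR2HSV)
    for lean in(-12,-6,0,6,12):
      x0=-5 if lab=='wrist' else 5
      m=np.zeros(im.shape[:2],np.uint8)
      P=[W((x0+lean*(z/192),y+k,z)) for k,z in((-h,60),(h,60),(h,150),(-h,150))]
      q=proj(c,P);cv2.fillPoly(m,[q.astype(int)],1)
      g=((hsv[...,1]<60)&(hsv[...,2]<150))[m>0];print(n,lab,lean,'grey frac %.2f'%g.mean() if g.size else None)
E
```

```text
[0.45189489 0.10607023 0.29941172] [-0.07 -1.01  2.42  0.3   0.92 -1.97] [ 0.17733379 -0.29499191 -0.25703986]
mirror expected top corners px [[358.0, 189.0], [366.0, 179.0], [363.0, 192.0], [371.0, 181.0]] plate/handle [[356.0, 233.0], [363.0, 223.0]]
horn expected top corners px [[378.0, 162.0], [387.0, 150.0], [383.0, 164.0], [391.0, 152.0]] plate/handle [[374.0, 207.0], [382.0, 195.0]]
mirror scene -12 grey frac 0.61
mirror scene -6 grey frac 0.52
mirror scene 0 grey frac 0.49
mirror scene 6 grey frac 0.52
mirror scene 12 grey frac 0.54
mirror wrist -12 grey frac 0.98
mirror wrist -6 grey frac 0.99
mirror wrist 0 grey frac 0.98
mirror wrist 6 grey frac 0.97
mirror wrist 12 grey frac 0.97
horn scene -12 grey frac 0.44
horn scene -6 grey frac 0.29
horn scene 0 grey frac 0.14
horn scene 6 grey frac 0.07
horn scene 12 grey frac 0.03
horn wrist -12 grey frac 0.97
horn wrist -6 grey frac 0.95
horn wrist 0 grey frac 0.92
horn wrist 6 grey frac 0.90
horn wrist 12 grey frac 0.87
```

Emit:
apply_moves --pt "-0.2 -10 20 0 0 0 0" --pt "-0.2 0 0 0 0 0 0" --pt "-0.2 0 0 0 0 0 0"

```text
time: 27.65
tool_pos: [0.4598, 0.1082, 0.2769]
tool_rot: [0.676, -0.601, -0.372, -0.211]
contact_force: [-0.0, -0.3, -0.3]
gripper_width: 0.603
```

```bash
python3 - <<'E'
from h import *
s=manip.state();print(s['joint_pos'].round(3),s['tool_pos'])
c=cam('wrist');w=manip.grab_frame('wrist');g=cv2.GaussianBlur(w,(3,3),0)
ca=[.5247,.1607,.2515];Rz=R.from_euler('z',ca[2]).as_matrix()
W=lambda o:Rz@(np.array(o)*1e-3)+[ca[0],ca[1],.08]
for n,y,ks in(('mirror',-33,(0,22)),('horn',44,(0,14))):
  for k in ks:
    print(n,k,[(z,*q.astype(int).tolist(),g[int(q[1]),int(q[0])].tolist()) for z in range(48,205,7) for q in proj(c,[W((-5,y+k,z))]) if 0<=q[1]<480 and 0<=q[0]<640])
# other objects: scene changes per object patch
a=cv2.imread('pics/top0.png');b=manip.grab_frame('top');d=np.abs(a.astype(int)-b).max(2)
for n,(x0,y0,x1,y1) in dict(atom=(318,236,348,268),box=(415,212,488,275),dish=(160,186,206,230),brush=(248,120,284,170)).items():
    print(n,'changed frac %.3f'%(d[y0:y1,x0:x1]>30).mean())
a=cv2.imread('pics/scene0.png');b=manip.grab_frame('scene');d=np.abs(a.astype(int)-b).max(2)
for n,(x0,y0,x1,y1) in dict(atom=(292,242,320,282),box=(186,308,256,372),dish=(408,203,444,232),brush=(402,228,436,298)).items():
    print(n,'scene changed %.3f'%(d[y0:y1,x0:x1]>30).mean())
E
```

```text
[-0.058 -0.968  2.436  0.309  0.865 -1.98 ] [0.45975855 0.10820275 0.27693699]
mirror 0 [(48, 316, 134, [38, 59, 86]), (55, 316, 142, [84, 93, 93]), (62, 316, 150, [69, 78, 84]), (69, 316, 159, [62, 69, 76]), (76, 316, 167, [62, 70, 76]), (83, 316, 176, [62, 71, 76]), (90, 316, 185, [63, 71, 77]), (97, 317, 194, [63, 72, 77]), (104, 317, 203, [63, 72, 76]), (111, 317, 213, [63, 72, 76]), (118, 317, 223, [62, 71, 76]), (125, 317, 233, [62, 70, 75]), (132, 317, 243, [62, 70, 75]), (139, 317, 254, [61, 69, 75]), (146, 317, 265, [74, 83, 89]), (153, 317, 276, [37, 41, 43]), (160, 317, 287, [38, 42, 44]), (167, 317, 299, [38, 41, 43]), (174, 317, 311, [37, 41, 43]), (181, 317, 323, [36, 40, 42]), (188, 317, 335, [60, 66, 71]), (195, 317, 348, [37, 40, 42]), (202, 317, 361, [31, 46, 65])]
mirror 22 [(48, 347, 134, [39, 62, 90]), (55, 348, 142, [84, 93, 93]), (62, 348, 150, [127, 143, 154]), (69, 348, 159, [141, 159, 172]), (76, 349, 167, [188, 217, 227]), (83, 349, 176, [189, 216, 227]), (90, 350, 185, [187, 215, 227]), (97, 350, 194, [188, 216, 229]), (104, 350, 203, [184, 212, 226]), (11
[... 1413 characters left out ...]
454, 194, [47, 55, 58]), (104, 456, 203, [47, 54, 58]), (111, 458, 213, [46, 54, 58]), (118, 459, 223, [46, 53, 57]), (125, 461, 233, [45, 52, 55]), (132, 463, 243, [44, 51, 55]), (139, 465, 253, [44, 50, 53]), (146, 466, 264, [75, 85, 88]), (153, 468, 275, [105, 121, 128]), (160, 470, 286, [104, 120, 127]), (167, 472, 298, [104, 119, 127]), (174, 474, 310, [104, 119, 126]), (181, 476, 322, [44, 50, 53]), (188, 478, 334, [55, 61, 64]), (195, 480, 347, [106, 122, 129]), (202, 482, 360, [19, 21, 22])]
atom changed frac 0.000
box changed frac 0.000
dish changed frac 0.000
brush changed frac 0.000
atom scene changed 0.046
box scene changed 0.000
dish scene changed 0.000
brush scene changed 0.000
```

```bash
python3 -c "
from plant import manip
s=manip.state();print(s['time'],s['contact_force']);print(manip.job_done())"
```

```text
27.8 [-0.70716476  0.16348111 -0.12632378]
the job is handed in; nothing more can be done
None
```

I lifted the grey shoe horn off hook0 and the steel mirror off hook1. The shoe horn now stands in the caddy's narrow pocket and the mirror in its wide pocket. I handed the job in at 27.8 s.

**Feet down:** Both pressed on the pocket floor at the expected height before I let go, with forces up to about 7 N. A wrist picture taken after release showed the horn standing in its pocket. I had used up the 12 picture views, so the mirror's final stance was checked only by pixel readings from the wrist camera. Its plate edge and the upper edge of its hole read within a few mm of the heights for feet down. The lower edge of its hole read about 8 mm low, which I put down to its lean.

**Scene-camera check:** It did not confirm that either item is upright. Along the expected outlines only 0.49 (mirror) and 0.14 (horn) of the pixels read grey. The horn's fraction rose when I assumed a lean to the front. I put the low figures down to the grid bars and that lean.

**Other things:** The top camera showed no change at the brush, atomiser, cufflink box or ring dish. The scene camera agreed, except for about 5% of pixels changed around the atomiser. I took that to be the arm or its shadow.

**Gripper and arm:** The mirror read 26 mm across in the gripper instead of 28 mm, but it held. While backing away, joint 2 reached the end of its range (-1.01 rad). I moved it back to -0.97, and the arm touched nothing at the end.

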